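# Close the spectacle bonding press and start its cycle

### The arm

A 7-joint arm with a two-finger parallel gripper is mounted at the origin on the work surface. World frame = base frame: x ahead of the robot, y to its left, z up, the work surface at z = 0. Lengths are in m, angles in rad, forces in N, time in s.
With the tool pointing down it reaches from about 0.4 to 0.875 m from the base axis. Payload 6.5 kg.
Tool frame: the origin (TCP) lies midway between the tips of the shut fingers; the grasp point (between the pads) lies manip.hold_point_z behind it (manip.hold_point_z is the distance from the TCP to the grasp point, in m); z points along the fingers, x is the direction in which the jaws open and shut, and the axes are right-handed (so a half turn about z gives the same grasp; the last joint's range is limited). The gripper opens to 85 mm and grips with 20 to 120 N. Pads are 22 mm wide; open, the fingers measure 114 mm over their backs; the gripper's body (76 mm by 85 mm) begins 54 mm behind the grasp point. The pads swing forward as they close: fully open they stand 13 mm farther back than shut.
Start: joints at [-1.21, 0.536, -0.004, 1.538, 0.003, 1.067, -0.071], TCP at [0.269, 0.592, 0.231] pointing down, gripper open.
Joint ranges: [-2.7, 2.7], [-0.37, 2.16], [-1.27, 1.26], [0.24, 2.4], [-1.31, 4.45], [0.19, 1.91], [-2.76, 2.76]. Speed limits (rad/s): [2.39, 2.39, 3.14, 3.14, 3.14, 3.14, 3.14].

### API

Orientations are given as a unit quaternion [w, x, y, z].
In Python, from rig import manip gives the robot as it stands. Calls block until the motion is done:
- manip.move_ptp(position, orientation): joint-space move of the TCP to a pose.
- manip.servo_line(position, rot=None, rate=0.15): straight line of the TCP; rot=None keeps the orientation; rate is the mean speed in m/s.
- manip.move_j(angles): joint-space move.
- manip.move_gripper(opening, grasp_force=None): finger opening in m; grasp_force is the grip in N (None keeps the last); returns when the fingers have stopped.
- manip.dwell(seconds).
- manip.inverse_kinematics(position, orientation): joint angles nearest the present ones, or None.
- manip.read_state(): the state.
- manip.snapshot(name): name is "side" or "top" or "wrist"; returns the picture (400x640x3 uint8, red, green, blue); there is no depth.
- manip.camera_params(name): a dict with "K" (3x3 intrinsics, pixels), "world_to_cam" (4x4, takes a point from world to camera coordinates). Camera axes: x right, y up, looking along -z (the intrinsics and any distortion apply to the point x, -y, -z); pixel columns grow to the right and rows downward; lengths in m; the calibration is good to about 2 mm. A picture is of the moment at which its call begins: read the wrist's pose just before it. camera_params takes no time and is no camera call; for the wrist camera it gives the pose at the moment of the call.
A pose or a line that the arm cannot do raises manip.IKError and nothing moves.
- manip.sign_off(): hands the job in, once; it reports no verdict.
Trained networks look in the newest picture that a camera, given by its name, has taken for a name from the list of things; names that differ only in an ending like _2 or _b are one class to them, and where a whole thing is asked for, a point or a joint stands for the part that bears it (a point fixed in the world has none). Each returns a list of dicts, best first, with "conf" (0 to 1); they miss things now and then, are a little off and sometimes report something else, mostly with a low value. They report only what shows in the picture. A call takes as long as a camera call.
- manip.regions_of(name, camera): "mask" (400x640 bool, what is visible of it) and "extent" ([centre column, centre row, width, height] in pixels, round what is visible of it).
- manip.pinpoint(name, camera): "position" ([column, row] in pixels: a listed point, or the origin of a listed thing).
The state is a dict: "clock": time; "q": joint angles; "dq": joint speeds; "joint_efforts": joint torques, N m; "ee_pos": TCP position; "tcp_rot": TCP orientation; "force": force on the tool from outside, world axes, zero at the start; "ft_torque": the same for the moment, N m; "grip_width": finger opening in m.
Only numpy, scipy, OpenCV 4.12 (cv2) and the standard library are available. Lean on these libraries where they do the work, as an engineer would, in place of code of your own. Each camera call takes 0.05 s, during which the arm holds its last target.

### The job

Lay the loose clamp bar across the two saddles of the bonding press, grip block up and about centred, setting it down gently rather than dropping it, and let it go. Then start the cycle on the control box: press the square key, then the round key, then the long key, one at a time, each fully down and let up again before the next. No key may be pressed before the bar is in place; leave the cross-shaped key alone, and leave the other things on the bench where they are.

Things in the scene. Friction and masses are not known exactly. Their poses are not given: they have to be found in the camera images.
- clamp_bar: loose clamp bar: flat aluminium, 28 (x) x 170 (y, long axis) x 14 mm (z), with a dark wooden grip block on top of its middle, 20 (x) x 60 (y) x 32 mm: 46 mm tall in all. Origin: centre of the underside. Lies on the bench, block up; both ends are alike. 0.2 to 0.35 kg
- press: bonding press, fixed: grey base 160 (x) x 170 (y) x 16 mm, a wooden spectacle front in a nest amid it (top 44 mm above the bench), two steel saddle posts at y = +62 and -62 mm, 22 mm thick in y. Saddles are open along y: flat floor 52 mm up, 36 mm wide in x, cheeks leaning outwards up to 74 mm. Origin: centre of the underside. Press and control box may swap sides
- seat (a point): where the centre of the clamp bar's underside belongs: midway between the two saddles, at the height of their floors (52 mm above the bench); y runs from saddle to saddle, so the seated bar's y lies along it, either way round
- control_box: control box of the press, fixed: white, 170 (x) x 140 (y) x 45 mm, a black display ridge 28 mm wide along its +x edge, up to 63 mm above the bench. On top four pale keys in two rows of two, 62 mm apart, in any arrangement, each on a 56 mm black square. Origin: centre of the underside
- key_square_top (a point): centre of the top face of the square key, 36 x 36 mm; 62 mm above the bench when up; goes straight down; moves with the key
- key_square (a joint): how far the square key is pressed: 0 up, 0.006 m fully down (spring, about 5 N)
- key_round_top (a point): centre of the top face of the round key, 38 mm across; 62 mm above the bench when up; goes straight down; moves with the key
- key_round (a joint): how far the round key is pressed: 0 up, 0.006 m fully down (spring, about 5 N)
- key_long_top (a point): centre of the top face of the long narrow key, 18 (box x) x 48 mm (box y); 62 mm above the bench when up; goes straight down; moves with the key
- key_long (a joint): how far the long key is pressed: 0 up, 0.006 m fully down (spring, about 5 N)
- key_cross_top (a point): centre of the top face of the cross-shaped key, 44 mm over its arms, arms 15 mm wide: leave it alone; 62 mm above the bench when up; goes straight down; moves with the key
- key_cross (a joint): how far the cross key is pressed: 0 up, 0.006 m fully down (spring, about 5 N)
- big_jar: closed glass jar with a metal lid, 84 mm across, 110 mm tall; origin at the underside. Bystander, to be left where it is
- small_jar: closed amber jar, 54 mm across, 75 mm tall; origin at the underside. Bystander, to be left where it is
- cup: open white plastic cup, 80 mm across the rim, 90 mm tall; origin at the underside. Bystander, to be left where it is
- spare_front: loose wooden spectacle front lying flat, 144 x 56 x 10 mm; origin: its middle on the underside. Bystander, to be left where it is
- screwdriver: screwdriver lying flat; origin at the underside. Bystander, to be left where it is
- sanding_block: cork sanding block, 110 x 60 x 30 mm; origin: its middle on the underside. Bystander, to be left where it is
- glue_pot: small white closed pot, 48 mm across, 50 mm tall; origin at the underside. Bystander, to be left where it is
- brush: brush lying flat; origin at the underside. Bystander, to be left where it is

How it is judged:
By the outcome, as a careful person would: the job done as asked, in the order asked, and still so for the second after the job is handed in, with the robot touching nothing.
It also fails if it takes over 54 s, if anything falls off the work surface, if the arm or the gripper's body presses on something with over 40 N, if the wrist force passes 120 N, or if a joint passes its speed limit or range.

## Working session

There is one attempt and no reset: what is moved stays moved. The work goes in short steps, each a Python script; the robot and the scene stay as the last script left them, time stands still between calls to the robot, and variables do not carry over. Pictures are saved under pics/ and viewed, and the job is handed in when it is done.

```bash
ls; mkdir -p pics; python3 - <<'E'
from rig import manip
import cv2, numpy as np
s=manip.read_state(); print(s['clock'],s['ee_pos'],s['tcp_rot'],s['grip_width'],manip.hold_point_z, s['force'])
for c in ("top","side","wrist"):
    im=manip.snapshot(c); cv2.imwrite(f"pics/a_{c}.png",im[:,:,::-1])
    p=manip.camera_params(c); print(c,{k:(np.round(v,3).tolist() if not isinstance(v,str) else v) for k,v in p.items()})
print(manip.read_state()['clock'])
E
```

```text
pics
0.0 [0.26882252 0.5910896  0.23037462] [ 5.53730596e-04  8.40793350e-01  5.41355440e-01 -7.23812508e-04] 0.08574259677380859 0.0187 [ 0.27590278 -0.25951744 -0.00346828]
top {'K': [[387.131, 0.0, 317.155], [0.0, 387.131, 198.483], [0.0, 0.0, 1.0]], 'world_to_cam': [[-0.001, -1.0, 0.021, -0.009], [0.988, 0.002, 0.157, -0.557], [-0.157, 0.021, 0.987, -1.006], [0.0, 0.0, 0.0, 1.0]]}
side {'K': [[367.089, 0.0, 309.241], [0.0, 367.089, 195.703], [0.0, 0.0, 1.0]], 'world_to_cam': [[0.761, -0.649, 0.02, -0.436], [0.376, 0.466, 0.801, -0.29], [-0.529, -0.602, 0.598, -0.704], [0.0, 0.0, 0.0, 1.0]]}
wrist {'K': [[319.279, 0.0, 319.213], [0.0, 319.279, 206.087], [0.0, 0.0, 1.0]], 'world_to_cam': [[0.414, 0.91, -0.001, -0.649], [-0.877, 0.399, -0.269, 0.034], [-0.245, 0.113, 0.963, -0.379], [0.0, 0.0, 0.0, 1.0]]}
0.15
```

View pics/a_top.png

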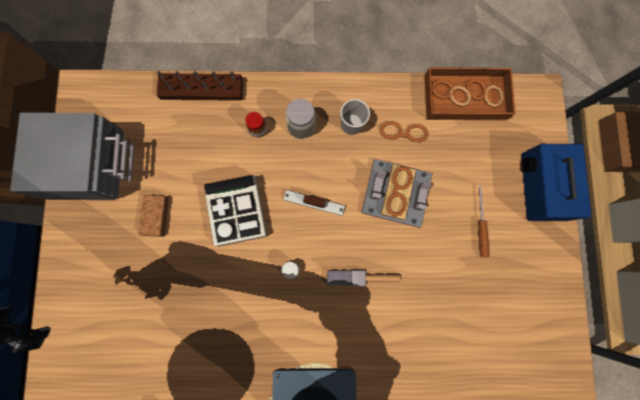

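View pics/a_side.png

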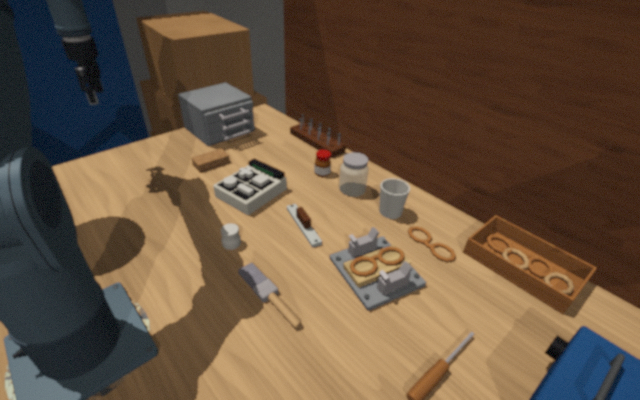

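View pics/a_wrist.png

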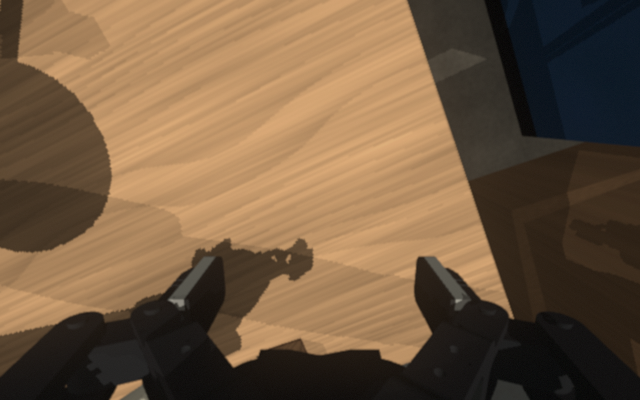

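The top view shows the control box at about (237,210), the bar at (315,203) and the press at (398,192). The box is on the robot's left and the press on its right, and the arm is clear of all of them.

```bash
cat > h.py <<'E'
from rig import manip
import cv2, numpy as np
def cam(c):
    p=manip.camera_params(c); return np.array(p["K"]),np.array(p["world_to_cam"])
def back(px,z,K,T):
    px=np.atleast_2d(px).astype(float)
    d=np.c_[(px[:,0]-K[0,2])/K[0,0],-(px[:,1]-K[1,2])/K[1,1],-np.ones(len(px))]
    R,t=T[:3,:3],T[:3,3]; o=-R.T@t; w=d@R
    return o+w*((z-o[2])/w[:,2])[:,None]
def proj(P,K,T):
    P=np.atleast_2d(P); c=P@T[:3,:3].T+T[:3,3]
    return np.c_[K[0,0]*c[:,0]/-c[:,2]+K[0,2],K[1,1]*-c[:,1]/-c[:,2]+K[1,2]]
def down(a):
    # tool z down, tool x (jaw direction) at world yaw a
    return np.array([0,np.cos(a/2),np.sin(a/2),0])
Z=dict(clamp_bar=0,press=0,seat=.052,control_box=0,key_square_top=.062,key_round_top=.062,key_long_top=.062,key_cross_top=.062)
E
python3 - <<'E'
from h import *
manip.snapshot("top"); manip.snapshot("side")
for c in("top","side"):
    K,T=cam(c)
    for n,z in Z.items():
        r=manip.pinpoint(n,c)
        print(c,n,[(np.round(back(d["position"],z,K,T)[0],4).tolist(),np.round(d["position"],1).tolist(),round(d["conf"],2)) for d in r[:2]])
K,T=cam("top")
for n,z in (("clamp_bar",.014),("press",.016),("control_box",.045)):
    r=manip.regions_of(n,"top")[0]; m=r["mask"].astype(np.uint8)
    cs,_=cv2.findContours(m,0,2); ct=max(cs,key=cv2.contourArea)[:,0]
    w=back(ct,z,K,T)[:,:2].astype(np.float32); print(n,r["conf"],cv2.minAreaRect(w))
print(manip.read_state()['clock'])
E
```

```text
top clamp_bar []
top press [([0.5788, -0.2324, 0.0], [395.4, 193.4], 0.83)]
top seat [([0.5811, -0.2318, 0.052], [399.4, 189.3], 0.97)]
top control_box [([0.5195, 0.1989, 0.0], [242.7, 213.9], 0.94)]
top key_square_top [([0.5439, 0.181, 0.062], [245.8, 202.0], 0.56)]
top key_round_top [([0.4705, 0.2379, 0.062], [223.2, 229.7], 0.75), ([0.5294, 0.2443, 0.062], [221.6, 207.4], 0.36)]
top key_long_top [([0.4897, 0.1711, 0.062], [249.0, 222.4], 0.67)]
top key_cross_top [([0.5211, 0.238, 0.062], [223.9, 210.5], 0.68), ([0.5023, 0.4235, 0.062], [152.5, 217.5], 0.62)]
side clamp_bar [([0.543, -0.0105, 0.0], [303.3, 229.4], 0.72)]
side press [([0.578, -0.2264, 0.0], [372.6, 270.4], 0.82)]
side seat [([0.5844, -0.2311, 0.052], [378.8, 254.9], 0.86)]
side control_box [([0.5231, 0.2259, 0.0], [248.6, 191.7], 0.89), ([0.5815, -0.2293, 0.0], [374.5, 270.4], 0.75)]
side key_square_top [([0.5473, 0.1922, 0.062], [260.3, 176.8], 0.63), ([0.6975, 0.0887, 0.062], [322.2, 174.3], 0.27)]
side key_round_top [([0.4672, 0.2445, 0.062], [227.0, 178.6], 0.49)]
side key_long_top [([0.487, 0.1834, 0.062], [244.3, 185.6], 0.68)]
side key_cross_top [([0.5283, 0.2557, 0.062], [243.0, 169.8], 0.71)]
clamp_bar 0.63 ((0.551154375076294, 0.00033605098724365234), (0.16888920962810516, 0.03226637840270996), 74.85002899169922)
press 0.75 ((0.5777412056922913, -0.23449289798736572), (0.17757780849933624, 0.16458021104335785), 76.4459457397461)
control_box 0.58 ((0.5252809524536133, 0.21259498596191406), (0.17407746613025665, 0.14558272063732147), 11.544804573059082)
1.2
```

```bash
python3 - <<'E'
from h import *
for a in (-15,165):
    for p in ([.55,0,.3],[.55,0,.03],[.58,-.23,.1],[.54,.18,.1],[.47,.24,.1],[.49,.17,.1]):
        q=manip.inverse_kinematics(p,down(np.radians(a))); print(a,p,None if q is None else np.round(q,2))
a=np.radians(-15)
qs=[(abs(manip.inverse_kinematics([.55,0,.3],down(x))[6]),x) for x in (a,a+np.pi)]
a=min(qs)[1]
manip.move_ptp([.50,-.0,.34],down(a))
s=manip.read_state(); K,T=cam("wrist"); im=manip.snapshot("wrist"); cv2.imwrite("pics/b_wrist.png",im[:,:,::-1])
print(np.degrees(a),s['ee_pos'],s['clock'],s['q'])
R=T[:3,:3];print("cam pos",-R.T@T[:3,3])
for n,z in Z.items():
    r=manip.pinpoint(n,"wrist")
    print(n,[(np.round(back(d["position"],z,K,T)[0],4).tolist(),np.round(d["position"],1).tolist(),round(d["conf"],2)) for d in r[:2]])
E
```

```text
-15 [0.55, 0, 0.3] [-0.55  0.33  0.59  1.75 -0.2   1.12 -0.15]
-15 [0.55, 0, 0.03] [-0.39  0.71  0.4   1.94 -0.48  0.59  0.07]
-15 [0.58, -0.23, 0.1] [-0.13  0.75  0.64  1.73 -0.57  0.86  0.5 ]
-15 [0.54, 0.18, 0.1] [-0.69  0.6   0.38  1.87 -0.32  0.73 -0.38]
-15 [0.47, 0.24, 0.1] [-0.82  0.54  0.34  1.97 -0.28  0.67 -0.57]
-15 [0.49, 0.17, 0.1] [-0.72  0.53  0.38  2.   -0.31  0.67 -0.4 ]
165 [0.55, 0, 0.3] [ 0.7   0.5  -1.07  1.68  0.46  1.24  2.4 ]
165 [0.55, 0, 0.03] [ 0.09  0.68 -0.23  1.91  0.26  0.58  2.57]
165 [0.58, -0.23, 0.1] [-0.37  0.97  1.08  1.74 -0.98  1.07 -2.34]
165 [0.54, 0.18, 0.1] [-0.2   0.59 -0.27  1.84  0.22  0.74  2.3 ]
165 [0.47, 0.24, 0.1] [-0.33  0.54 -0.29  1.94  0.23  0.69  2.12]
165 [0.49, 0.17, 0.1] [-0.22  0.52 -0.26  1.97  0.2   0.68  2.28]
-14.999999999999998 [0.50012442 0.00131241 0.33975941] 3.5 [-0.61996249  0.18150975  0.61174822  1.81843725 -0.11253259  1.17667866
 -0.23189812]
cam pos [0.51660311 0.06714925 0.48207317]
clamp_bar [([0.5565, -0.0019, 0.0], [356.7, 155.9], 0.96)]
press [([0.5811, -0.2304, 0.0], [401.7, 284.1], 0.78)]
seat [([0.5766, -0.2354, 0.052], [407.9, 304.7], 0.6)]
control_box [([0.5263, 0.2165, 0.0], [297.4, 2.3], 0.95)]
key_square_top []
key_round_top []
key_long_top [([0.4844, 0.1759, 0.062], [269.4, 32.1], 0.71)]
key_cross_top []
```

View pics/b_wrist.png

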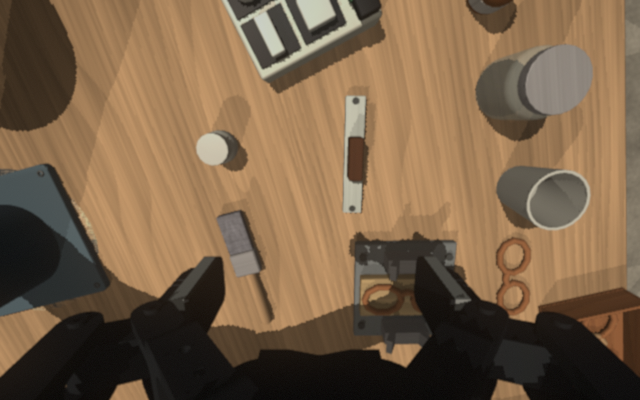

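The wrist view shows the bar with corners near (347,97) and (362,212) and the block at (356,159). The press is partly hidden by the fingers at (400,290). I'll look at the press and the control box from better spots and fit outlines.

```bash
python3 - <<'E'
from h import *
import json
a=np.radians(-15)
for nm,p in (("press",[.55,-.30,.30]),("box",[.48,.14,.30]),("bar",[.53,-.075,.24])):
    manip.move_ptp(p,down(a)); manip.dwell(.1)
    K,T=cam("wrist"); im=manip.snapshot("wrist"); cv2.imwrite(f"pics/c_{nm}.png",im[:,:,::-1])
    np.savez(f"c_{nm}.npz",K=K,T=T)
    R=T[:3,:3];print(nm,"cam",-R.T@T[:3,3])
    L={"press":["press","seat"],"box":[n for n in Z if n[:3] in("key","con")],"bar":["clamp_bar"]}[nm]
    for n in L:
        r=manip.pinpoint(n,"wrist")
        print(n,[(np.round(back(d["position"],Z[n],K,T)[0],4).tolist(),np.round(d["position"],1).tolist(),round(d["conf"],2)) for d in r[:2]])
print(manip.read_state()['clock'])
E
```

```text
press cam [ 0.56725142 -0.23227254  0.44261682]
press [([0.5825, -0.232, 0.0], [330.0, 114.1], 0.57)]
seat [([0.5806, -0.2331, 0.052], [330.1, 115.0], 0.68)]
box cam [0.49722137 0.20466193 0.44241929]
control_box [([0.523, 0.2164, 0.0], [335.5, 102.6], 0.95), ([0.5509, 0.0049, 0.0], [389.0, 241.8], 0.67)]
key_square_top [([0.5453, 0.1881, 0.062], [363.0, 119.9], 0.67)]
key_round_top [([0.471, 0.237, 0.062], [289.0, 94.4], 0.97)]
key_long_top []
key_cross_top [([0.5325, 0.2487, 0.062], [339.4, 68.2], 0.67)]
bar cam [ 0.54679752 -0.00700692  0.3826438 ]
clamp_bar [([0.5533, 0.0028, 0.0], [322.3, 107.2], 0.84)]
8.5167
```

View pics/c_press.png

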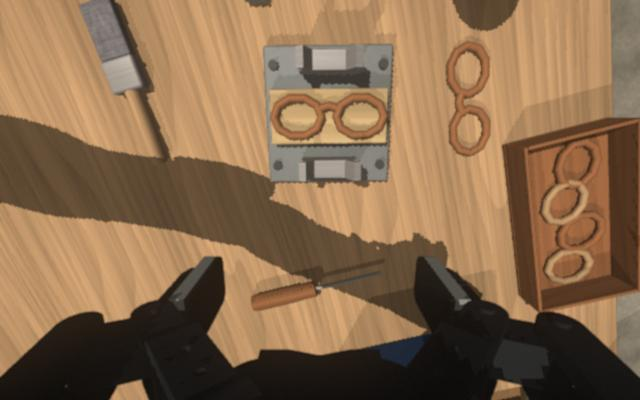

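View pics/c_box.png

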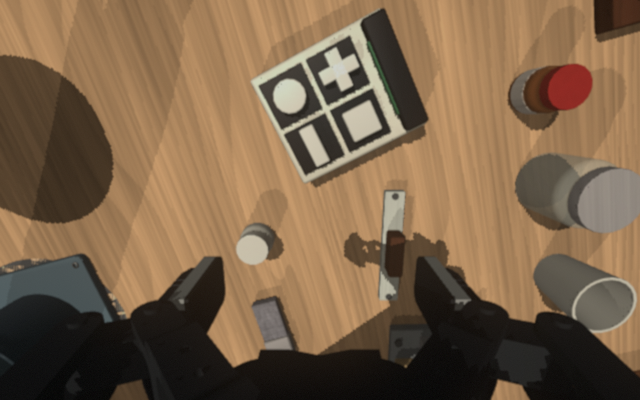

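View pics/c_bar.png

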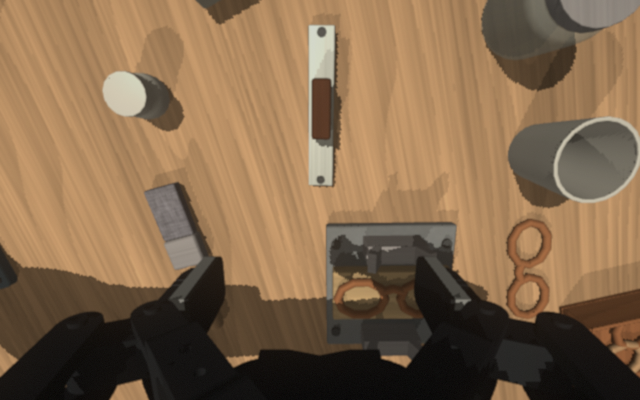

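These three pictures are clear. The bar's axis is nearly vertical, from (321,25) to (320,186). The press saddles are at (328,58) and (331,168). The box keys are round (289,95), cross (339,68), square (363,120) and long (314,145). I'll refine with model overlays.

```bash
cat > ov.py <<'E'
from h import *
import sys
def box(x0,x1,y0,y1,z): return [[x0,y0,z],[x1,y0,z],[x1,y1,z],[x0,y1,z]]
M={"bar":[box(-.014,.014,-.085,.085,.014),box(-.01,.01,-.03,.03,.046)],
"press":[box(-.08,.08,-.085,.085,.016),box(-.018,.018,.051,.073,.052),box(-.018,.018,-.073,-.051,.052)],
"box":[box(-.085,.057,-.07,.07,.045)]}
def place(pts,x,y,yaw):
    c,s=np.cos(yaw),np.sin(yaw); p=np.array(pts); return np.c_[p[:,0]*c-p[:,1]*s+x,p[:,0]*s+p[:,1]*c+y,p[:,2]]
def draw(nm,pose,crop,f,out):
    d=np.load(f"c_{nm}.npz"); im=cv2.imread(f"pics/c_{nm}.png"); x0,y0,x1,y1=crop
    im=cv2.resize(im[y0:y1,x0:x1],None,fx=f,fy=f,interpolation=cv2.INTER_CUBIC)
    if pose is not None:
        for poly in M[nm]:
            p=(proj(place(poly,*pose),d["K"],d["T"])+.5-[x0,y0])*f
            cv2.polylines(im,[p.astype(np.int32)],True,(0,0,255),1)
    cv2.imwrite(out,im)
E
python3 - <<'E'
from ov import *
import scipy.ndimage as nd
# keys
d=np.load("c_box.npz");im=cv2.imread("pics/c_box.png");g=im.min(2)
m=(g>150).astype(np.uint8); n,l,st,ce=cv2.connectedComponentsWithStats(m)
kk=[]
for i in range(1,n):
    x,y,w,h,A=st[i]
    if 150<A<1500 and 255<x<400 and y<170:
        ct=max(cv2.findContours((l==i).astype(np.uint8),0,2)[0],key=cv2.contourArea)
        W=back(ct[:,0],.062,d["K"],d["T"])[:,:2].astype(np.float32); r=cv2.minAreaRect(W)
        print(ce[i],A,np.round(back(ce[i],.062,d["K"],d["T"])[0],4),r)
d=np.load("c_bar.npz");im=cv2.imread("pics/c_bar.png");g=im.astype(int)
m=((g.min(2)>110)&(g.max(2)-g.min(2)<45)).astype(np.uint8); m[:, :290]=0; m[:,350:]=0; m[200:]=0
W=back(np.argwhere(m)[:,::-1],.014,d["K"],d["T"])[:,:2].astype(np.float32); r=cv2.minAreaRect(W);print("bar",m.sum(),r)
E
```

```text
[338.24078341  68.82949309] 868 [0.5312 0.2484 0.062 ] ((0.5310750007629395, 0.24816466867923737), (0.037556394934654236, 0.038354456424713135), 55.76264953613281)
[288.94383394  95.53357753] 819 [0.4706 0.2358 0.062 ] ((0.47066330909729004, 0.23556409776210785), (0.035250887274742126, 0.03393096849322319), 72.66634368896484)
[361.51601831 120.51258581] 874 [0.5435 0.1879 0.062 ] ((0.5433488488197327, 0.1877318024635315), (0.0335024818778038, 0.033115968108177185), 11.518756866455078)
[313.51167315 144.90856031] 514 [0.4828 0.1757 0.062 ] ((0.4828602075576782, 0.17528879642486572), (0.01554394606500864, 0.04520587623119354), 11.81585693359375)
bar 2501 ((0.5502946376800537, 3.828108310699463e-05), (0.16884291172027588, 0.027764512225985527), 74.85494232177734)
```

```bash
python3 - <<'E'
from ov import *
draw("press",(.5806,-.2325,np.radians(-14)),(255,35,405,190),4,"pics/d_press.png")
draw("bar",(.5503,0,np.radians(-15.15)),(270,10,370,200),3,"pics/d_bar.png")
E
```

```text
(no output)
```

View pics/d_press.png

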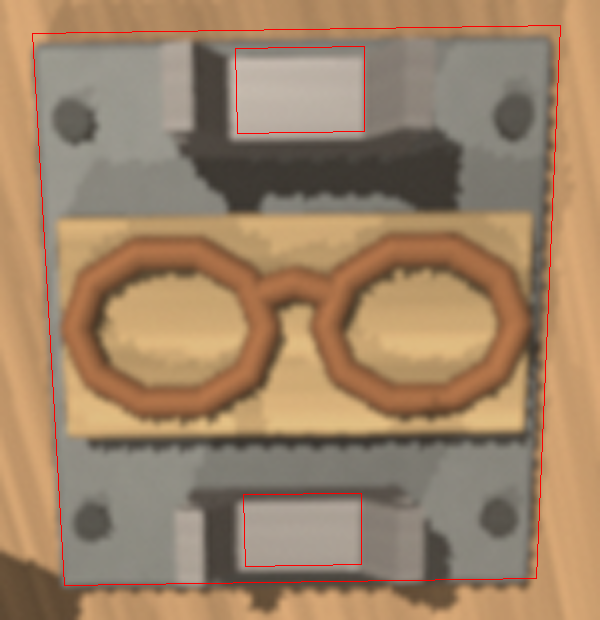

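View pics/d_bar.png

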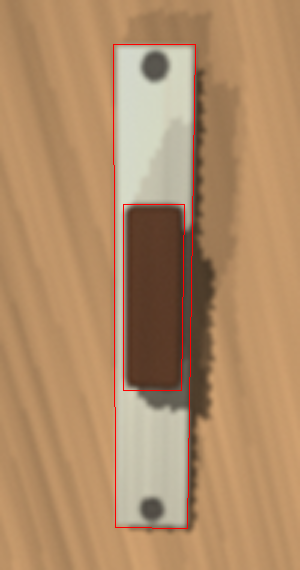

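The bar overlay fits. The press floors lie about 1.4 mm toward -y and 1 mm toward -x of my guess, so the seat is at about (0.5795,-0.2336) with yaw -14°. Next is the grasp.

```bash
python3 - <<'E'
from h import *
R=down(np.radians(-15.15))
manip.move_ptp([.5503,0,.12],R)
manip.servo_line([.5503,0,.021],rate=.12)
print(manip.read_state()['ee_pos'],manip.read_state()['force'])
manip.move_gripper(.0,grasp_force=50)
s=manip.read_state();print(s['ee_pos'],s['force'],s['grip_width'],s['clock'])
f0=s['force']
manip.servo_line([.5503,0,.13],rate=.12); manip.dwell(.2)
s=manip.read_state();print(s['ee_pos'],s['force'],s['grip_width'],s['clock'])
for c in("wrist","side"): cv2.imwrite(f"pics/e_{c}.png",manip.snapshot(c)[:,:,::-1])
E
```

```text
[ 5.50951554e-01 -2.07131266e-04  2.16888623e-02] [-0.01937637  0.29030839  0.50561883]
[5.50534349e-01 9.24876346e-06 2.12392691e-02] [-0.60185567 -0.09844909  3.18276596] 0.018894295805579848 10.725
[ 5.49893534e-01 -7.41685738e-05  1.29378603e-01] [-0.39799512 -0.11090033 -2.17340587] 0.0190245403751485 11.9833
```

View pics/e_wrist.png

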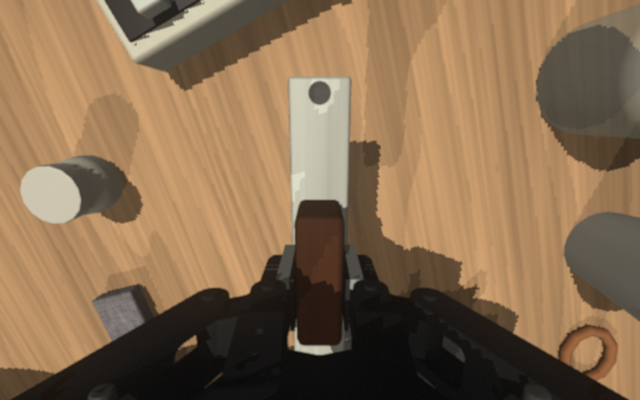

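View pics/e_side.png

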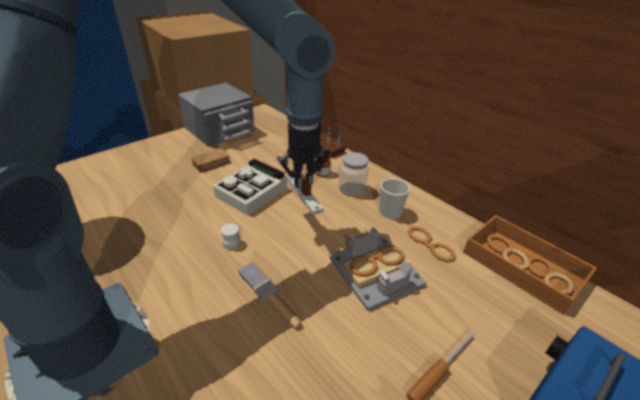

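The bar is held level and square, with the block centred between the pads. Next I'll carry it over the press and check its alignment against the near saddle.

```bash
python3 - <<'E'
from h import *
R=down(np.radians(-14))
manip.servo_line([.5795,-.2336,.135],rot=R,rate=.16); manip.dwell(.2)
s=manip.read_state();print(s['ee_pos'],s['force'],s['grip_width'],s['clock'])
manip.servo_line([.5795,-.2336,.098],rate=.1); manip.dwell(.15)
s=manip.read_state();print(s['ee_pos'],s['force'],s['grip_width'],s['clock'])
K,T=cam("wrist");np.savez("c_f.npz",K=K,T=T)
cv2.imwrite("pics/f_wrist.png",manip.snapshot("wrist")[:,:,::-1])
c=manip.snapshot("side")[180:320,300:460,::-1];cv2.imwrite("pics/f_side.png",cv2.resize(c,None,fx=4,fy=4,interpolation=cv2.INTER_CUBIC))
E
```

```text
[ 0.57961679 -0.23291719  0.13499227] [-0.19298801 -0.40828135 -3.1897131 ] 0.01915465859903317 13.9083
[ 0.57995381 -0.23398801  0.0986482 ] [ 0.06689311  0.02579746 -1.59010663] 0.019100489346898585 14.575
```

View pics/f_wrist.png

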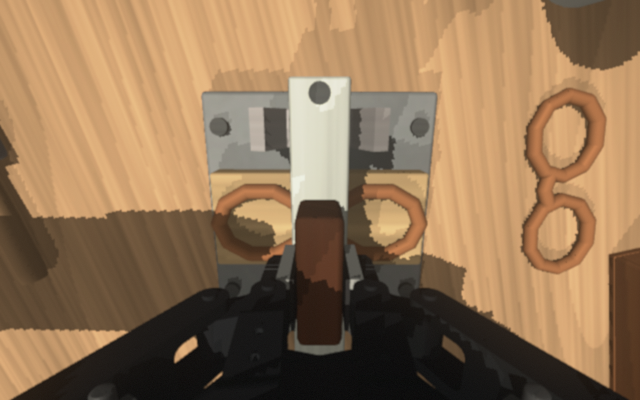

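View pics/f_side.png

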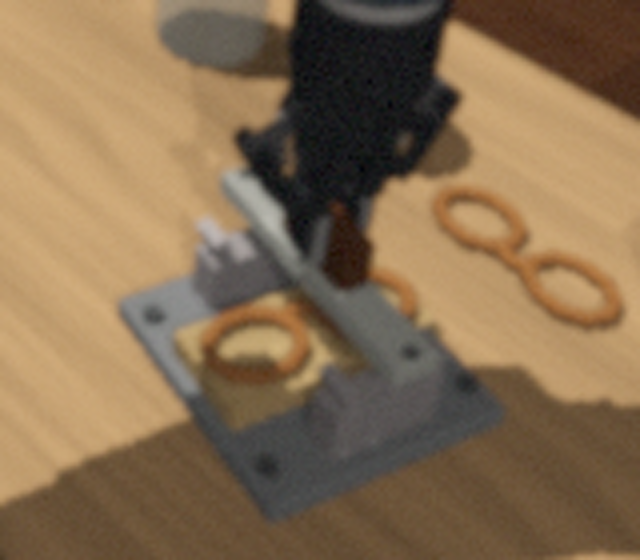

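Bar centre column (320) matches the press base (203 to 437, centre 320), and both base holes are symmetric about it. I'll lower in small steps while watching the force.

```bash
python3 - <<'E'
from h import *
d=np.load("c_f.npz");c=np.array([.5795,-.2336]);a=np.radians(-14);yv=np.array([-np.sin(a),np.cos(a)])
for px,z in(((320,77),.0914),((320,93),.016)): print((back(px,z,d["K"],d["T"])[0,:2]-c)@yv)
x,y=.5795,-.2336
manip.servo_line([x,y,.0775],rate=.06); manip.dwell(.2)
f0=manip.read_state()['force'][2]; z=.0775; print('f0',f0)
while z>.0695:
    z-=.0007; manip.servo_line([x,y,z],rate=.01); manip.dwell(.05)
    s=manip.read_state(); print(round(z,4),np.round(s['ee_pos'],4),np.round(s['force'],1),round(s['clock'],2))
    if s['force'][2]-f0>4: break
cv2.imwrite("pics/g_wrist.png",manip.snapshot("wrist")[:,:,::-1])
E
```

```text
0.0844139597197964
0.08292537693842073
f0 -2.3145416569235993
0.0768 [ 0.5795 -0.2336  0.0769] [ 0.3 -0.2 -2.3] 15.67
0.0761 [ 0.5795 -0.2336  0.0761] [-0.   0.6 -0.7] 15.97
0.0754 [ 0.5795 -0.2336  0.0754] [ 0.5  0.2 -1.7] 16.27
0.0747 [ 0.5795 -0.2336  0.0747] [-0.5  0.  -2.3] 16.57
0.074 [ 0.5795 -0.2336  0.074 ] [ 0.6 -0.5 -2. ] 16.87
0.0733 [ 0.5796 -0.2337  0.0733] [ 0.1 -0.4 -2.4] 17.17
0.0726 [ 0.5796 -0.2336  0.0733] [-1.8  0.9  4.8] 17.47
```

View pics/g_wrist.png

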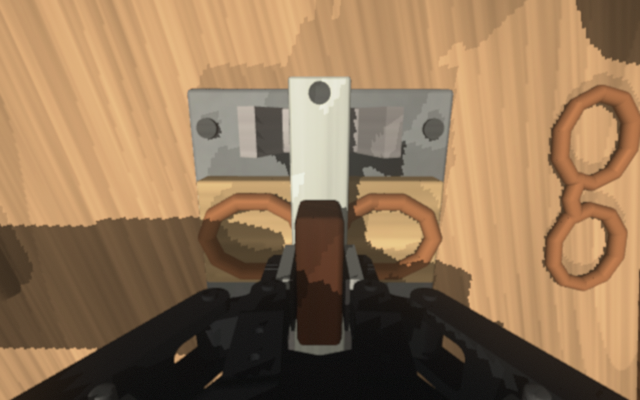

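It made contact at the expected height (TCP 0.0733), with the bar lying between the cheeks. Now I'll release, retreat and check.

```bash
python3 - <<'E'
from h import *
x,y=.5795,-.2336
manip.servo_line([x,y,.0731],rate=.01)
manip.move_gripper(.05,grasp_force=20)
s=manip.read_state(); print(np.round(s['ee_pos'],4),np.round(s['force'],1),s['grip_width'],s['clock'])
manip.servo_line([x,y,.16],rate=.12)
a=np.radians(-14)
manip.servo_line([.555,-.30,.26],rate=.2); manip.dwell(.1)
K,T=cam("wrist");np.savez("c_press.npz",K=K,T=T)
cv2.imwrite("pics/c_press.png",manip.snapshot("wrist")[:,:,::-1])
im=manip.snapshot("top")[150:240,340:460,::-1];cv2.imwrite("pics/h_top.png",cv2.resize(im,None,fx=5,fy=5,interpolation=cv2.INTER_CUBIC))
print(manip.read_state()['clock'])
import ov
ov.M["press"]+=[[[q[0],q[1],q[2]+.052] for q in p] for p in ov.M["bar"]]
ov.draw("press",(.5795,-.2336,a),(230,10,420,200),3,"pics/h_press.png")
E
```

```text
[ 0.5796 -0.2336  0.0731] [ 0.1 -0.7  0.3] 0.049809621225100256 18.1667
20.0083
```

View pics/h_press.png

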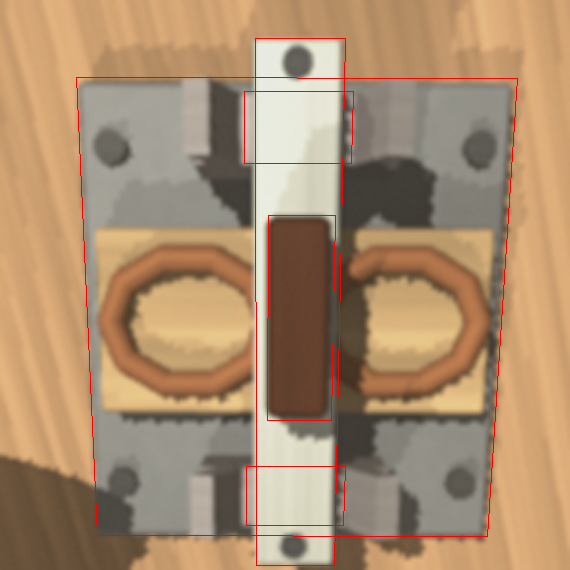

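View pics/h_top.png

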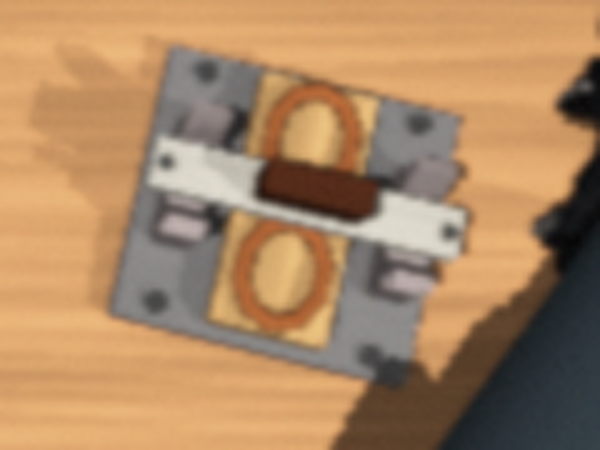

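The bar rests in both saddles, block up, within about 1 mm of my fitted outlines. Now I'll press the keys with shut fingers, the jaw axis along box x.

```bash
cat > press.py <<'E'
from h import *
P=dict(square=(.5435,.1879),round=(.4706,.2358),long=(.4828,.1757))
def press(n):
    x,y=P[n]
    manip.servo_line([x,y,.085],rate=.12); manip.servo_line([x,y,.066],rate=.08); manip.dwell(.15)
    f0=manip.read_state()['force'][2]; z=.0585
    manip.servo_line([x,y,z],rate=.03)
    L=[]
    while z>.0535:
        z-=.0008; manip.servo_line([x,y,z],rate=.02); manip.dwell(.06)
        s=manip.read_state(); f=s['force'][2]-f0; L.append((round(z,4),round(s['ee_pos'][2],4),round(f,1)))
        if f>14: break
    manip.dwell(.15)
    im=manip.snapshot("wrist")
    cv2.imwrite(f"pics/k_{n}.png",im[:,:,::-1])
    manip.servo_line([x,y,.085],rate=.08); manip.dwell(.15)
    print(n,L,manip.read_state()['clock'])
E
python3 - <<'E'
from press import *
R=down(np.radians(11.5))
manip.servo_line([.555,-.30,.26]) if 0 else None
manip.move_ptp([.52,.17,.16],R)
manip.move_gripper(0,grasp_force=20)
print(manip.read_state()['grip_width'],manip.read_state()['clock'])
manip.servo_line([.5435,.1879,.10],rate=.15)
press("square")
E
```

```text
-0.00010199452272573905 22.3
square [(0.0577, np.float64(0.058), np.float64(3.6)), (0.0569, np.float64(0.0571), np.float64(5.1)), (0.0561, np.float64(0.0562), np.float64(6.3)), (0.0553, np.float64(0.056), np.float64(13.1)), (0.0545, np.float64(0.0559), np.float64(19.0))] 26.5417
```

View pics/k_square.png

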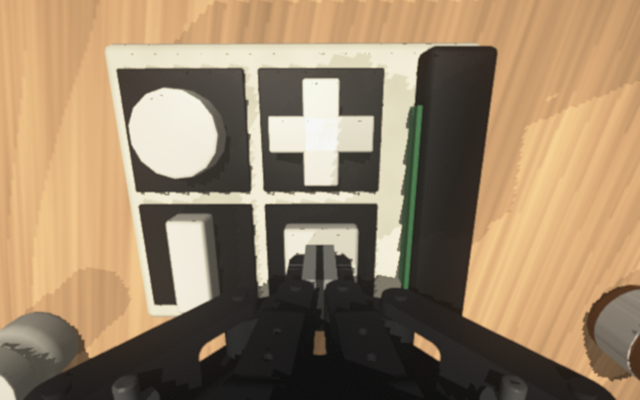

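The square key bottomed out at 0.056 with a clear rise in force. The picture shows the fingertip centred on it at (320,262). Next is the round key, then the long one.

```bash
python3 - <<'E'
from press import *
x,y=P["round"]
manip.servo_line([.5435,.1879,.10],rate=.15)
manip.servo_line([x,y,.10],rate=.15)
press("round")
manip.servo_line([x,y,.10],rate=.15)
x,y=P["long"]
manip.servo_line([x,y,.10],rate=.15)
press("long")
a=cv2.imread("pics/k_round.png");b=cv2.imread("pics/k_long.png")
cv2.imwrite("pics/k_both.png",cv2.resize(np.hstack([a,b]),(800,250)))
E
```

```text
round [(0.0577, np.float64(0.058), np.float64(3.5)), (0.0569, np.float64(0.057), np.float64(3.9)), (0.0561, np.float64(0.0562), np.float64(4.6)), (0.0553, np.float64(0.056), np.float64(10.7)), (0.0545, np.float64(0.0558), np.float64(21.5))] 31.1667
long [(0.0577, np.float64(0.058), np.float64(3.5)), (0.0569, np.float64(0.057), np.float64(4.6)), (0.0561, np.float64(0.0562), np.float64(4.4)), (0.0553, np.float64(0.056), np.float64(12.9)), (0.0545, np.float64(0.0558), np.float64(21.6))] 35.6167
```

View pics/k_both.png

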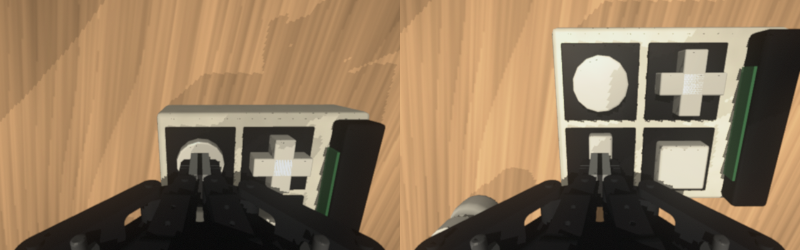

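Both keys bottomed out at 0.056 with the tips centred on them, and the cross was untouched. I'll back off, take a final look and then hand in.

```bash
python3 - <<'E'
from h import *
manip.servo_line([.47,.15,.25],rate=.2); manip.dwell(.3)
im=manip.snapshot("top");cv2.imwrite("pics/z_top.png",im[:,:,::-1])
s=manip.snapshot("side");cv2.imwrite("pics/z_side.png",s[:,:,::-1])
cv2.imwrite("pics/z_wrist.png",manip.snapshot("wrist")[:,:,::-1])
s=manip.read_state();print(s['clock'],np.round(s['force'],1))
E
```

```text
37.05 [0.2 0.8 0.8]
```

View pics/z_top.png

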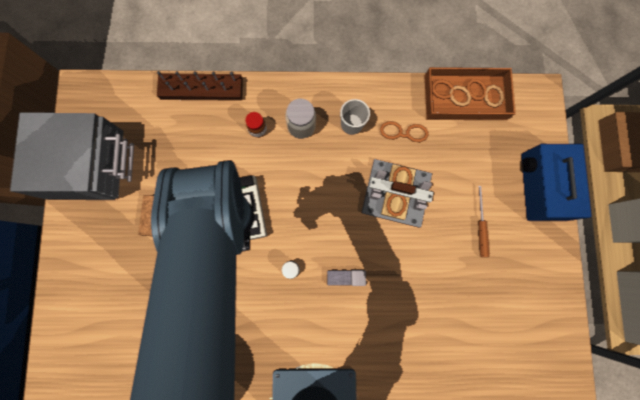

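View pics/z_side.png

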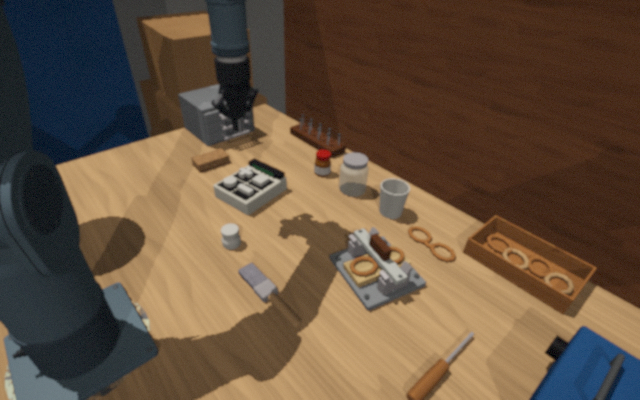

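View pics/z_wrist.png

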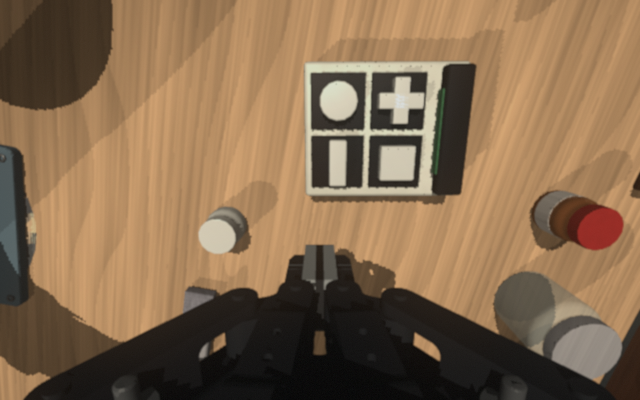

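The bar is across both saddles at (402,190) in the top view. All four keys are up, and nothing else on the bench has moved that I can see.

```bash
python3 - <<'E'
from rig import manip
manip.sign_off(); print("ok")
E
```

```text
the job is handed in; nothing more can be done
ok
```

The clamp bar is lying across both saddles, grip block up, and the square, round and long keys were pressed in that order. I then handed the job in. The clock read 37 s at the last check before that, and the hand-in gave no verdict.

- **Bar:** I lowered it in 0.7 mm steps. It touched at the expected height with about 7 N, and I let it go there. The picture afterwards shows it lying flat between the cheeks, within about 1 mm of the centred position I had fitted.
- **Keys:** each key stopped at 56 mm, its fully-down height, with 19–22 N on it, and was let up before the next. The last picture shows all four keys up. The cross key was not touched.
- **Bench:** the other items look unmoved in the last pictures. The arm hid most of the control box and sanding block from above, but both show in the side view. The arm's shadow covered the brush handle, so I could judge the brush only by its head.

No check failed. The networks missed a few things: the bar in the first top picture, and some keys in the wrist pictures. Their seat estimates differed by 4–8 mm between pictures, so I used my own outline fits for the final positions.

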